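Check a stoneware dish on the arrested beam balance

TASK

A dish stands against a brass weight on the beam balance, whose beam is held level by its arrest. Swing the balance's arrest lever right over to free the beam, let the beam tip and come to rest, then swing the lever fully back so that the beam is arrested level again, with the dish still in its place on its pan.

Things in the scene. Friction and masses are not known exactly. Their poses are not given: they have to be found in the camera images.
- arrest (a joint): Arrest lever: 10 mm steel rod at the front middle of the balance's base, ending in a black 28 mm ball whose centre is 110 mm from the hinge. rad: 0 arrested, rod 0.5 rad off upright away from the beam; 1.0 released, 0.5 rad off upright towards the beam; stops at both ends. Stays where left; 1 to 3 N at the ball moves it. Not the flat paddle lever on the banding wheel's foot.
- arrest_hinge (a point): Hinge point of the arrest lever, on the fixed balance, 45 mm above the table. x level, from lever to beam; y the hinge axis, along the beam; z up. At lever value v the ball is at x = 0.110 sin(v-0.5), z = 0.110 cos(v-0.5) m. Beam 22 mm wide at x = 140 mm, its bearing's top 120 mm above the table; nothing but the base (top 34 mm) between lever and beam.
- beam (a joint): Tilt of the 300 mm long aluminium beam, rad: 0 level (arrested); freed once the lever passes about 0.85, it tips to a stop at +0.11 or -0.11, down on the dish's side (the dish is heavier). Positive: +y end up. Each end carries a round pan, 116 mm across, centred 140 mm from the beam's middle, top 126 mm above the table when level.
- dish: Shallow round ochre stoneware dish with a cat's face painted in brown inside, 90 mm across, 16 mm high, about 0.16 kg, loose on either pan; the other pan holds a brass weight 36 mm across and 31 mm high. Origin at the centre of its underside, z up.
Mind the look-alikes: they are no part of the job. What is meant by the dish is not pink or turquoise, and is the smaller of those in its own colour.

How it is judged:
On the way:
1. the lever is swung over (beyond 0.8 rad) and the beam has tipped by more than 0.06 rad to either side and come to rest (value of joint arrest above 0.8 rad and (value of joint beam above 0.06 rad or value of joint beam below -0.06 rad) and velocity of joint beam between -0.1 and 0.1 rad/s), for 0.4 s.
At the end, for the whole second after the job is handed in: The arrest lever is back within 0.18 rad of its arrested end, the beam is level within 0.03 rad and at rest, and the dish lies still within 20 mm of where it stood at the start (value of joint arrest below 0.18 rad and value of joint beam between -0.03 and 0.03 rad and velocity of joint beam between -0.1 and 0.1 rad/s and distance of dish from where it was at the start of the episode below 0.02 m and linear speed of dish below 0.03 m/s); the robot touches nothing.
It fails at once if the dish falls off or is taken from its pan (moves more than 60 mm) (distance of dish from where it was at the start of the episode above 0.06 m).
It also fails if it takes over 40 s, if anything falls off the work surface, if the arm or the gripper's body presses on something with over 40 N, if the wrist force passes 120 N, or if a joint passes its speed limit or range.

ROBOT

A 6-joint arm with a two-finger parallel gripper is mounted at the origin on the work surface. World frame = base frame: x ahead of the robot, y to its left, z up, the work surface at z = 0. Lengths are in m, angles in rad, forces in N, time in s.
With the tool pointing down it reaches from about 0.4 to 0.825 m from the base axis. Payload 7 kg.
Tool frame: the origin (TCP) lies midway between the tips of the shut fingers; the grasp point (between the pads) lies 19 mm behind it; z points along the fingers, y is the line along which they close (so a half turn about z gives the same grasp; the last joint's range is limited). The gripper opens to 88 mm and grips with 3 to 60 N. Pads are 19 mm wide; open, the fingers measure 130 mm over their backs; the gripper's body (78 mm by 193 mm) begins 47 mm behind the grasp point.
Start: joints at [-1.037, 0.359, 0.012, 0, -1.224, -0.288], TCP at [0.164, -0.655, 0.227] pointing down, gripper open.
Joint ranges: [-3.07, 3.07], [-1.43, 2.12], [-1.02, 1.25], [-3.03, 1.67], [-3.05, -0], [-3.03, 3.03]. Speed limits (rad/s): [2.39, 2.39, 3.01, 3.14, 3.14, 3.14].

INTERFACE

Orientations are given as a unit quaternion [w, x, y, z].
In Python, from bench import * gives the robot as it stands.
- The arm moves only by the tool move_arm, never from a script. Its argument "plan" is a list that holds one entry, the list of rows, each a list of 4 numbers: the shift along the tool's x, y, z in m, then the turn about the tool's z in rad. A call has 1 to 8 rows; each row shifts and turns the commanded pose from where the row before left it, along the tool's axes as they then stand; what a row does not reach is not made up. A row lasts 1/8 s, in which the tool goes at most 62.5 mm and 10.7 degrees, less where a joint would pass 70% of its speed; a pose out of reach is approached as far as the arm can. A call is refused whole if a number of a shift passes 0.0625 or a number of a turn 0.188, either way. A call with a gripper value outside its range is refused whole. "claw" is the closure, from 0 (fully open) to 1 (shut), set as the call begins (left out, the last holds). The fingers move at their own pace and stop on an object; "grip_force" is the grip in N (left out, the last holds). Time passes only in rows, so rows that do not move let the fingers close. It gives the time, the measured TCP pose, the force, the opening and the grip force at its end, in the units of the state.
- state(): the state, without advancing time (a new reading comes with each control period).
- get_image(name): name is "scene" or "side" or "wrist"; returns (picture, depth): 420x560x3 uint8, red, green, blue; 420x560 float32, m along the optical axis (not along the pixel's ray), 0 where there is no reading.
- get_calibration(name): a dict with "fov_y" (degrees; the focal length in pixels is half the picture's height over the tangent of half this angle, whatever the lens; pixels are square), "cx", "cy" (the principal point, pixels), "rvec" (rotation vector, rad) and "tvec" (3), from world to camera coordinates, as OpenCV has them; the wrist camera has in their place "T_tool_cam" (4x4, takes a point from camera to tool coordinates, whose origin is the TCP and whose axes are the flange's). Camera axes: x right, y down, z forward; pixel columns grow to the right and rows downward; lengths in m; the calibration is good to about 2 mm. A picture is of the moment at which its call begins: read the wrist's pose just before it. get_calibration takes no time and is no camera call.
- hand_in(): hands the job in; it is judged then, once.
The state is a dict: "time": time; "q": joint angles; "joint_vel": joint speeds; "joint_torque": joint torques, N m; "tcp_pos": TCP position; "tcp_rot": TCP orientation; "ft_force": force on the tool from outside, world axes, zero at the start; "wrist_torque": the same for the moment, N m; "grip_width": finger opening in m; "grip_force": force on a finger pad.
Only numpy, scipy, OpenCV 4.12 (cv2) and the standard library are available. Lean on these libraries where they do the work, as an engineer would, in place of code of your own. Each camera call takes 0.05 s, during which the arm holds its last target. There are 200 camera calls.

## Working session

There is one attempt and no reset: what is moved stays moved. The work goes in short steps, Python scripts to look and compute and a tool call to move; the robot and the scene stay as the last step left them, time stands still between calls to the robot, and variables do not carry over. Pictures are saved under pics/ and viewed, at most 10 in all, crops included, and the job is handed in when it is done.

Besides the shell and the picture viewer there is one more tool, called after "Request:" in YAML: its name, and indented under it one key for each argument. move_arm: Moves the arm, as the interface text tells. Its arguments: {"type":"object","properties":{"plan":{"type":"array","items":{"type":"array","items":{"type":"array","items":{"type":"number"}}}},"claw":{"type":"number"},"grip_force":{"type":"number"}},"required":["plan"]}

```bash
mkdir -p pics; cat > h.py <<'E'
from bench import *
import numpy as np, cv2
from scipy.spatial.transform import Rotation as R
def K(name):
    c=get_calibration(name); f=210/np.tan(np.radians(c["fov_y"])/2); return c,f
def cloud(name):
    s=state(); im,d=get_image(name); c,f=K(name)
    v,u=np.mgrid[:420,:560]
    P=np.dstack([(u-c["cx"])/f*d,(v-c["cy"])/f*d,d])
    if name=="wrist":
        T=np.array(c["T_tool_cam"]); P=P@T[:3,:3].T+T[:3,3]
        q=s["tcp_rot"]; P=P@R.from_quat([q[1],q[2],q[3],q[0]]).as_matrix().T+s["tcp_pos"]
    else:
        M=cv2.Rodrigues(np.array(c["rvec"],float))[0]; P=(P-np.ravel(c["tvec"]))@M
    P[d==0]=np.nan
    return im,P
E
python3 - <<'E'
from h import *
for n in("scene","side"):
    im,P=cloud(n); np.savez(f"{n}.npz",im=im,P=P); cv2.imwrite(f"pics/{n}.png",im[:,:,::-1]); print({k:np.round(v,3) for k,v in K(n)[0].items()} )
print(state())
E
```

```text
{'fov_y': np.float64(42.789), 'cx': np.float64(290.355), 'cy': np.float64(212.046), 'rvec': array([ 0.914,  2.288, -1.251]), 'tvec': array([ 0.498, -0.131,  1.642])}
{'fov_y': np.float64(46.489), 'cx': np.float64(276.278), 'cy': np.float64(219.994), 'rvec': array([ 2.422, -0.146,  0.08 ]), 'tvec': array([-0.656,  0.114,  1.031])}
{'time': 0.1, 'q': array([-1.03686073e+00,  3.59297200e-01,  1.11540338e-02, -3.10502784e-04,
       -1.22408751e+00, -2.88111068e-01]), 'joint_vel': array([ 0.00036687, -0.00076391,  0.00343407,  0.0024979 ,  0.00158931,
       -0.00098393]), 'joint_torque': array([-2.99150124e-04, -5.84162056e+01,  2.93752652e+01,  7.01555863e+00,
        1.01519926e-02, -9.09476194e-05]), 'tcp_pos': array([ 0.16414263, -0.65429148,  0.22572925]), 'tcp_rot': array([-1.52727484e-04, -1.22550523e-01,  9.92462006e-01,  7.15766083e-04]), 'ft_force': array([-0.19130561,  0.52118098, -0.15243515]), 'wrist_torque': array([-0.01462882, -0.07643468,  0.01358367]), 'grip_force': 0.0, 'grip_width': 0.08779862676832365}
```

View pics/scene.png

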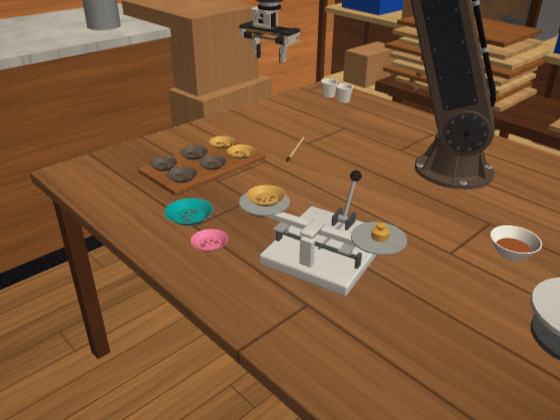

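View pics/side.png

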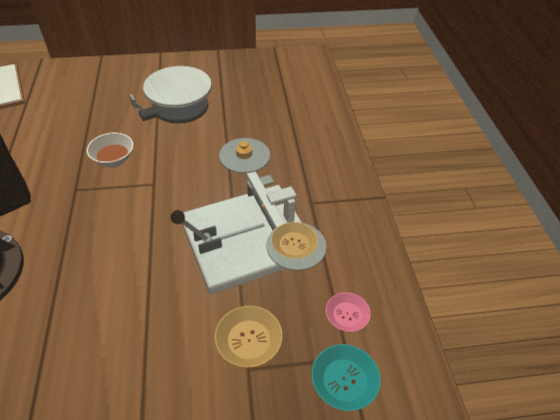

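Scene: lever ball at (355,176), brass weight at (380,233), dish on its pan at (267,197). Side: ball (178,217), hinge about (205,238), brass (244,150), dish (295,241).

Look-alikes:
- **Lever:** the arrest lever's ball is at side (178,217). The flat paddle on the banding wheel is at side (135,100). I choose the ball.
- **Dish:** the small ochre one on the pan is at side (295,241). The larger ochre one is at side (249,337), pink at (348,313) and turquoise at (346,378). I choose the one on the pan.

```bash
python3 - <<'E'
from h import *
def ray(n,uv):
    c,f=K(n); M=cv2.Rodrigues(np.array(c["rvec"],float))[0]
    d=M.T@np.array([(uv[0]-c["cx"])/f,(uv[1]-c["cy"])/f,1]); return -M.T@np.ravel(c["tvec"]),d/np.linalg.norm(d)
def ball(n,box):
    z=np.load(n+".npz"); x0,x1,y0,y1=box; m=(z["im"][y0:y1,x0:x1].max(2)<45).astype(np.uint8)
    k,l,s,ce=cv2.connectedComponentsWithStats(m); i=1+np.argmax(s[1:,4]); print(n,s[i],ce[i]+[x0,y0]); return ce[i]+[x0,y0]
a,da=ray("scene",ball("scene",(345,367,166,187))); b,db=ray("side",ball("side",(168,188,207,227)))
A=np.stack([da,-db],1); t=np.linalg.lstsq(A,b-a,rcond=None)[0]; p,q=a+t[0]*da,b+t[1]*db
B=(p+q)/2; print("ball",B,"gap",np.linalg.norm(p-q))
def cent(n,uvbox,zlev,f):
    z=np.load(n+".npz"); P=z["P"]; x0,x1,y0,y1=uvbox; P=P[y0:y1,x0:x1].reshape(-1,3); return P[f(P)]
# pans: points at z ~ 0.12..0.13 in side view; circle fit
z=np.load("side.npz"); P=z["P"]
C=[]
for box in((215,275,135,175),(262,330,220,270)):
    x0,x1,y0,y1=box; p=P[y0:y1,x0:x1]; m=(abs(p[...,2]-.124)<.007).astype(np.uint8)
    cs=max(cv2.findContours(m,0,2)[0],key=cv2.contourArea); h=cv2.convexHull(cs)[:,0]
    e=cv2.fitEllipse(h); uv=np.array(e[0])+[x0,y0]; o,d=ray("side",uv); t=(.126-o[2])/d[2]; C.append(o+t*d); print(e,C[-1])
y=C[1]-C[0]; print("pan dist",np.linalg.norm(y[:2]), "axis", y/np.linalg.norm(y)); m=(C[0]+C[1])/2
n=np.array([-y[1],y[0],0]); n/=np.linalg.norm(n); 
if n@(m-B)<0:n=-n
print("mid",m,"x axis",n,"ball->beam",(m-B)@n,"expect",.14+.0527,"hinge from beam",m-.14*n,"ball-derived",B+.0527*n)
s=z["im"]; cv2.imwrite("pics/crop.png",cv2.resize(s[130:290,150:340,::-1],None,fx=4,fy=3.75)[:600])
E
```

```text
scene [ 6  5 10 10 40] [354.3 176.2]Traceback (most recent call last):
  File "<stdin>", line 8, in <module>
  File "<stdin>", line 7, in ball
    return _wrapfunc(a, 'argmax', axis=axis, out=out, **kwds)
    return bound(*args, **kwds)
ValueError: attempt to get argmax of an empty sequence
```

```bash
cat > m.py <<'E'
from h import *
def ray(n,uv):
    c,f=K(n); M=cv2.Rodrigues(np.array(c["rvec"],float))[0]
    d=M.T@np.array([(uv[0]-c["cx"])/f,(uv[1]-c["cy"])/f,1]); return -M.T@np.ravel(c["tvec"]),d/np.linalg.norm(d)
def ball(n,box):
    z=np.load(n+".npz"); x0,x1,y0,y1=box; m=(z["im"][y0:y1,x0:x1].max(2)<75).astype(np.uint8)
    k,l,s,ce=cv2.connectedComponentsWithStats(m); i=1+np.argmax(s[1:,4]); uv=s[i][:2]+s[i][2:4]/2-.5+[x0,y0]; print(n,s[i],uv); return uv
a,da=ray("scene",ball("scene",(345,367,166,187))); b,db=ray("side",ball("side",(168,188,207,227)))
A=np.stack([da,-db],1); t=np.linalg.lstsq(A,b-a,rcond=None)[0]; p,q=a+t[0]*da,b+t[1]*db
B=(p+q)/2; print("ball",B,"gap",np.linalg.norm(p-q))
z=np.load("side.npz"); P=z["P"]
C=[]
for box in((215,275,135,175),(262,330,220,270)):
    x0,x1,y0,y1=box; p=P[y0:y1,x0:x1]; m=(abs(p[...,2]-.124)<.007).astype(np.uint8)
    cs=max(cv2.findContours(m,0,2)[0],key=cv2.contourArea); h=cv2.convexHull(cs)[:,0]
    e=cv2.fitEllipse(h); uv=np.array(e[0])+[x0,y0]; o,d=ray("side",uv); t=(.126-o[2])/d[2]; C.append(o+t*d); print(e,C[-1])
y=C[1]-C[0]; print("pan dist",np.linalg.norm(y[:2]), "axis", y/np.linalg.norm(y)); m=(C[0]+C[1])/2
n=np.array([-y[1],y[0],0]); n/=np.linalg.norm(n)
if n@(m-B)<0:n=-n
print("mid",m,"x axis",n,"ball->beam",(m-B)@n,"expect",.14+.0527,"hinge from beam",m-.14*n,"ball-derived",B+.0527*n)
s=z["im"]; cv2.imwrite("pics/crop.png",cv2.resize(s[130:290,150:340,::-1],None,fx=4,fy=3.75)[:600])
E
python3 m.py
```

```text
scene [ 5  5 11 10 94] [355.  175.5]
side [  3   4  13  13 142] [177. 217.]
ball [ 0.46173875 -0.01554181  0.14040542] gap 0.002554424336301532
((29.441858291625977, 19.62331771850586), (35.0364875793457, 51.09294128417969), 88.49493408203125) [0.60872493 0.17111386 0.126     ]
((34.198875427246094, 25.502784729003906), (47.99444580078125, 60.132347106933594), 94.9531478881836) [ 0.68512844 -0.09994608  0.126     ]
pan dist 0.28162206968042075 axis [ 0.271298  -0.9624954  0.       ]
mid [0.64692668 0.03558389 0.126     ] x axis [0.9624954 0.271298  0.       ] ball->beam 0.19211283630869908 expect 0.1927 hinge from beam [ 0.51217733 -0.00239783  0.126     ] ball-derived [ 0.51246226 -0.00124441  0.14040542]
```

View pics/crop.png

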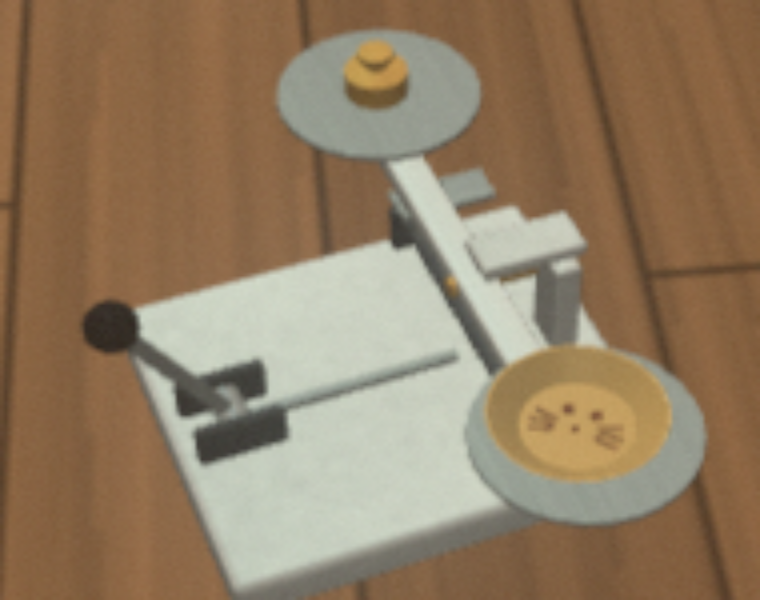

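Request:
move_arm:
  plan:
    - [[0,0,0,-0.029],[-0.029,0.033,0,0],[-0.029,0.033,0,0],[-0.029,0.033,0,0],[-0.029,0.033,0,0],[-0.029,0.033,0,0],[-0.029,0.033,0,0],[-0.029,0.033,0,0]]
  claw: 0
  grip_force: 5

```text
time: 1.1
tcp_pos: [0.2973, -0.376, 0.2266]
tcp_rot: [0.0, -0.138, 0.99, -0.0]
ft_force: [1.2, -0.3, -0.4]
grip_width: 0.0878
grip_force: 0.0
```

Request:
move_arm:
  plan:
    - [[-0.029,0.033,0,0],[-0.029,0.033,0,0],[-0.029,0.033,0,0],[-0.029,0.033,0,0],[-0.029,0.033,0,0],[-0.029,0.033,0,0],[-0.029,0.033,0,0],[0,0,0,0]]

```text
time: 2.1
tcp_pos: [0.4306, -0.0978, 0.2266]
tcp_rot: [0.0, -0.139, 0.99, 0.0]
ft_force: [0.2, -1.0, -0.6]
grip_width: 0.0876
grip_force: 0.0
```

```bash
cat > e.py <<'E'
from h import *
import sys
v=float(sys.argv[1]); lift=float(sys.argv[2])
s=state(); q=s["tcp_rot"]; M=R.from_quat([q[1],q[2],q[3],q[0]]).as_matrix()
H=np.array([.5123,-.0018,.045]); X=np.array([.9625,.2713,0])
b=H+X*.11*np.sin(v-.5)+[0,0,.11*np.cos(v-.5)]
t=b-[0,0,.019]+[0,0,lift]
print(s["time"],"tcp",s["tcp_pos"],"tooly",M[:,1],"shift tool",np.round(M.T@(t-s["tcp_pos"]),4),"yaw err",np.cross(M[:,1],[-.2713,.9625,0])@M[:,2],s["ft_force"])
E
python3 e.py 0 .085; python3 - <<'E'
from h import *
im,P=cloud("wrist"); cv2.imwrite("pics/w1.png",im[:,:,::-1])
E
```

```text
2.1 tcp [ 0.43060857 -0.09781709  0.22660804] tooly [-2.75688251e-01  9.61247100e-01  3.86222808e-05] shift tool [-0.0523  0.07    0.0191] yaw err 0.004563590100563618 [ 0.1952484  -1.00389098 -0.60769887]
```

View pics/w1.png

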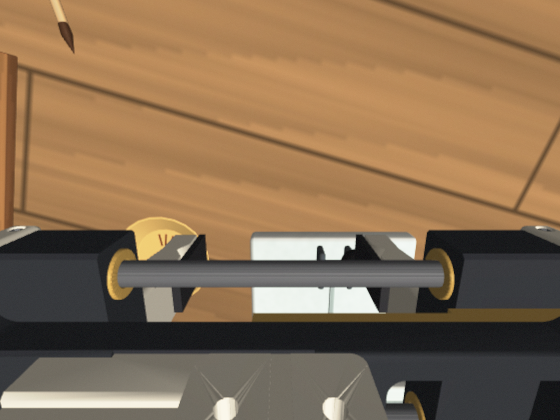

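Wrist view: the base plate is at (330,270) and the hinge cheeks at (320,265) and (347,265). The larger ochre dish is at (165,240). The ball is hidden by the gripper's rod. Next I'll centre over the ball and go down.

Request:
move_arm:
  plan:
    - [[-0.026,0.035,0,-0.004],[-0.026,0.035,0,0],[0,0,0.02,0],[0,0,0.02,0],[0,0,0.02,0],[0,0,0.02,0],[0,0,0.015,0],[0,0,0.01,0]]

```text
time: 3.15
tcp_pos: [0.46, -0.0192, 0.1209]
tcp_rot: [-0.0, -0.139, 0.99, -0.0]
ft_force: [-0.5, -0.4, 0.5]
grip_width: 0.0878
grip_force: 0.0
```

```bash
python3 e.py 0 0; python3 - <<'E'
from h import *
im,P=cloud("side"); a=im[130:290,100:290]
im,P=cloud("scene"); b=im[100:260,270:460]
cv2.imwrite("pics/g1.png",cv2.resize(np.hstack([a,b])[:,:,::-1],None,fx=2.1,fy=2.1,interpolation=2))
E
```

```text
3.15 tcp [ 0.46002472 -0.01923938  0.12093941] tooly [-2.74653631e-01  9.61543228e-01 -5.31667298e-05] shift tool [-0.0023  0.0026 -0.0016] yaw err 0.0034873980182596512 [-0.50132224 -0.36146145  0.50681544]
```

View pics/g1.png

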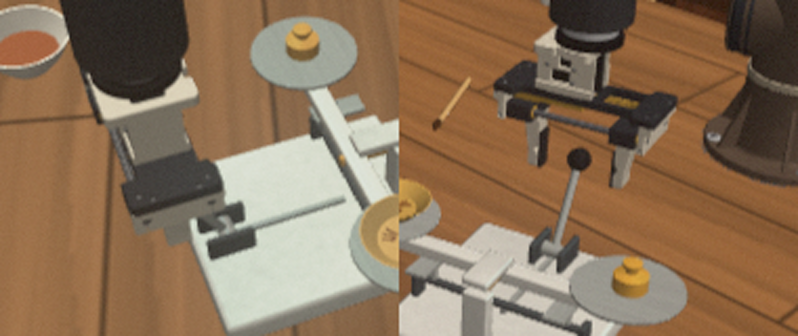

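The crop shows the ball (579,158) between the open fingers (537,145) and (622,165). Next I'll correct by a couple of mm and close.

Request:
move_arm:
  plan:
    - [[-0.002,0.0026,-0.0015,0],[0,0,0,0],[0,0,0,0],[0,0,0,0],[0,0,0,0],[0,0,0,0],[0,0,0,0],[0,0,0,0]]
  claw: 1
  grip_force: 8

```text
time: 4.25
tcp_pos: [0.4619, -0.0162, 0.1231]
tcp_rot: [-0.0, -0.139, 0.99, -0.001]
ft_force: [2.2, -6.6, -1.4]
grip_width: 0.0271
grip_force: 8.0
```

Request:
move_arm:
  plan:
    - [[-0.0061,-0.001,-0.0031,0],[-0.0063,0,-0.0028,0],[-0.0065,0,-0.0023,0],[-0.0066,0,-0.0019,0],[-0.0067,0,-0.0015,0],[-0.0068,0,-0.001,0],[-0.0068,0,-0.0007,0],[-0.0069,0,-0.0002,0]]

```text
time: 5.25
tcp_pos: [0.5133, -0.0017, 0.1367]
tcp_rot: [0.0, -0.139, 0.99, -0.0]
ft_force: [-0.0, -3.7, 0.1]
grip_width: 0.0269
grip_force: 8.0
```

```bash
python3 e.py 0.5 0
```

```text
5.25 tcp [ 0.51329392 -0.00168189  0.13671726] tooly [-2.75293141e-01  9.61360310e-01 -2.02183982e-04] shift tool [0.001  0.0002 0.0007] yaw err 0.004152659213108071 [-5.28635605e-04 -3.68432124e+00  1.40286279e-01]
```

Request:
move_arm:
  plan:
    - [[-0.0065,0,0.0005,0],[-0.0068,0,0.0007,0],[-0.0068,0,0.001,0],[-0.0067,0,0.0015,0],[-0.0033,0,0.0009,0],[-0.0033,0,0.001,0],[-0.0033,0,0.0011,0],[-0.0033,0,0.0012,0]]

```text
time: 6.25
tcp_pos: [0.5515, 0.0093, 0.1288]
tcp_rot: [0.0, -0.139, 0.99, -0.0]
ft_force: [2.2, -5.2, 4.4]
grip_width: 0.0272
grip_force: 8.0
```

Request:
move_arm:
  plan:
    - [[-0.0032,0,0.0013,0],[-0.0032,0,0.0014,0],[-0.0031,0,0.0015,0],[-0.002,0,0.001,0],[0,0,0,0],[0,0,0,0],[0,0,0,0],[0,0,0,0]]

```text
time: 7.25
tcp_pos: [0.5627, 0.0125, 0.1234]
tcp_rot: [0.0, -0.139, 0.99, 0.0]
ft_force: [4.7, -4.4, 1.8]
grip_width: 0.0272
grip_force: 8.0
```

```bash
python3 e.py 1 0; python3 - <<'E'
from h import *
im,P=cloud("side"); a=im[130:290,150:340]
im,P=cloud("scene"); b=im[130:290,220:410]
cv2.imwrite("pics/g2.png",cv2.resize(np.hstack([a,b])[:,:,::-1],None,fx=2.1,fy=2.1,interpolation=2))
E
```

```text
7.25 tcp [0.56267079 0.0125016  0.1234245 ] tooly [-2.75190065e-01  9.61389839e-01 -7.01097404e-05] shift tool [-0.0004 -0.0001  0.0009] yaw err 0.004045435928196125 [ 4.66419377 -4.43419606  1.81984306]
```

View pics/g2.png

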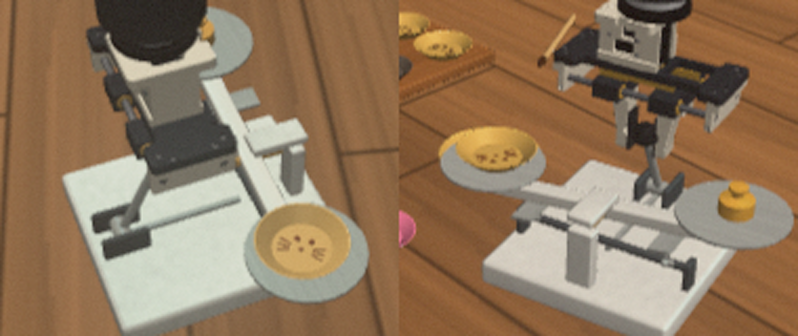

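The beam has tipped: the dish pan is about 6 px lower at crop (493,165), the weight pan is higher at (733,213), and the lever is over. I'll wait a little, then go back slowly.

Request:
move_arm:
  plan:
    - [[0,0,0,0],[0,0,0,0],[0,0,0,0],[0,0,0,0],[0.002,0,-0.001,0],[0.003,0,-0.0015,0],[0.0032,0,-0.0015,0],[0.0032,0,-0.0014,0]]

```text
time: 8.35
tcp_pos: [0.5514, 0.0093, 0.1287]
tcp_rot: [0.0, -0.139, 0.99, 0.0]
ft_force: [3.0, -4.9, 0.5]
grip_width: 0.0273
grip_force: 8.0
```

Request:
move_arm:
  plan:
    - [[0.0033,0,-0.0013,0],[0.0033,0,-0.0012,0],[0.0033,0,-0.0011,0],[0.0033,0,-0.001,0],[0.0067,0,-0.0015,0],[0.0067,0,-0.0011,0],[0.0068,0,-0.0007,0],[0.0068,0,-0.0002,0]]

```text
time: 9.35
tcp_pos: [0.5121, -0.0019, 0.1362]
tcp_rot: [-0.0, -0.139, 0.99, 0.0]
ft_force: [4.0, -4.7, -2.7]
grip_width: 0.0271
grip_force: 8.0
```

```bash
python3 e.py 0.5 0;python3 e.py 0 0
```

```text
9.35 tcp [ 0.512075   -0.00190044  0.13623903] tooly [-2.74884786e-01  9.61477157e-01  1.77677010e-04] shift tool [-0.0002  0.      0.0002] yaw err 0.003727983292623208 [ 3.98351828 -4.66794282 -2.68060303]
9.35 tcp [ 0.512075   -0.00190044  0.13623903] tooly [-2.74884786e-01  9.61477157e-01  1.77677010e-04] shift tool [0.0525 0.0002 0.0137] yaw err 0.003727983292623208 [ 3.98351828 -4.66794282 -2.68060303]
```

Request:
move_arm:
  plan:
    - [[0.0069,0,0.0002,0],[0.0068,0,0.0007,0],[0.0068,0,0.001,0],[0.0067,0,0.0015,0],[0.0066,0,0.0019,0],[0.0065,0,0.0023,0],[0.0063,0,0.0028,0],[0.0061,0,0.0031,0]]

```text
time: 10.35
tcp_pos: [0.4618, -0.0162, 0.1232]
tcp_rot: [0.0, -0.139, 0.99, 0.0]
ft_force: [3.3, -4.4, 0.6]
grip_width: 0.027
grip_force: 8.0
```

Request:
move_arm:
  plan:
    - [[0.001,0,0.0005,0],[0,0,0,0],[0,0,0,0]]

```text
time: 10.72
tcp_pos: [0.4612, -0.0164, 0.1229]
tcp_rot: [0.0, -0.139, 0.99, 0.0]
ft_force: [3.2, -5.1, 0.7]
grip_width: 0.0271
grip_force: 8.0
```

Request:
move_arm:
  plan:
    - [[0,0,0,0],[0,0,0,0],[0,0,0,0],[0,0,0,0],[0,0,0,0],[0,0,0,0]]
  claw: 0

```text
time: 11.48
tcp_pos: [0.461, -0.0165, 0.123]
tcp_rot: [0.0, -0.139, 0.99, 0.0]
ft_force: [0.3, 0.1, 0.3]
grip_width: 0.0818
grip_force: 0.0
```

Request:
move_arm:
  plan:
    - [[0,0,-0.015,0],[0,0,-0.02,0],[0,0,-0.025,0],[0,0,-0.025,0],[0,0,-0.025,0],[0,0,-0.02,0],[0,0,0,0],[0,0,0,0]]

```text
time: 12.48
tcp_pos: [0.4605, -0.0166, 0.2523]
tcp_rot: [-0.0, -0.139, 0.99, 0.0]
ft_force: [-0.1, -0.5, -0.5]
grip_width: 0.0876
grip_force: 0.0
```

```bash
python3 e.py 0 0; python3 - <<'E'
from h import *
im,P=cloud("side"); np.savez("side2.npz",P=P); a=im[130:290,150:340]
P0=np.load("side.npz")["P"]
for n,(x,y) in dict(dish=(295,243),brasspan=(230,160)).items(): print(n,np.nanmedian(P0[y-3:y+4,x-3:x+4],(0,1)),np.nanmedian(P[y-3:y+4,x-3:x+4],(0,1)))
im,P=cloud("scene"); b=im[130:290,220:410]
cv2.imwrite("pics/g3.png",cv2.resize(np.hstack([a,b])[:,:,::-1],None,fx=2.1,fy=2.1,interpolation=2))
E
```

```text
12.475 tcp [ 0.46050575 -0.01657207  0.25225536] tooly [-2.74966177e-01  9.61453844e-01  3.28285412e-04] shift tool [-1.200e-03  1.000e-04  1.297e-01] yaw err 0.0038127674590781252 [-0.13689069 -0.45646339 -0.52975784]
dish [ 0.68336088 -0.09763783  0.13016014] [ 0.68331124 -0.09775927  0.13074061]
brasspan [0.57521059 0.15389527 0.12839453] [0.57512728 0.15531761 0.12807557]
```

View pics/g3.png

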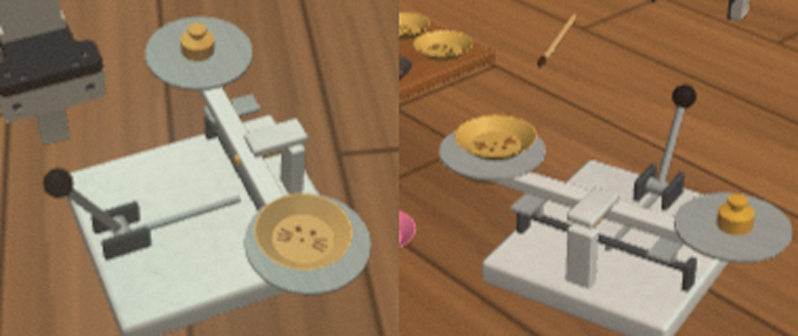

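The ball is back at side (177,217), the pan heights match the start to under 1 mm, the dish is in place and the gripper is clear.

```bash
python3 -c "
from bench import *
print(hand_in())"
```

```text
the job is handed in; nothing more can be done
None
```

The job is handed in, with no verdict returned: the lever was swung right over, the beam tipped and settled, and the lever is fully back with the beam level and the dish in its place on its pan.

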